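# Complete the spice row and hold the rack locked

## Robot

A 6-joint arm with a two-finger parallel gripper is mounted at the origin on a cart in front of the work surface, level with it; the furniture and walls round the work are solid. World frame = base frame: x ahead of the robot, y to its left, z up, the work surface at z = 0. Lengths are in m, angles in degrees, forces in N, time in s.
With the tool pointing down it reaches from about 0.375 to 0.9 m from the base axis. Payload 3.1 kg.
Tool frame: the origin (TCP) lies on the centre line of the jaws, within the pads' length; the fingertips stand 17 mm ahead of it and the grasp point (between the pads) lies 2 mm behind it; z points along the fingers, y is the line along which they close (so a half turn about z gives the same grasp; the last joint's range is limited). The gripper opens to 87 mm and grips with 3 to 60 N. Pads are 19 mm wide; open, the fingers measure 117 mm over their backs; the gripper's body (75 mm by 190 mm) begins 51 mm behind the grasp point.
Start: joints at [-78.123, 30.224, 82.088, -0, 67.689, -10.227], TCP at [0.235, -0.579, 0.24] pointing down, gripper open.
Joint ranges: [-176.69, 176.69], [-43.24, 126.21], [12.49, 139.97], [-82, 262], [0, 151.66], [-163.58, 163.58]. Speed limits (degrees/s): [159.86, 159.86, 180, 180, 180, 180].

## Interface

Orientations are given as a 3x3 rotation matrix whose columns are the frame's x, y, z axes.
In Python, from rig import bot, imaging, finder gives the robot as it stands. The module is installed in compiled form; this text tells all that it offers.
- The arm moves only by the tool play_rows, never from a script. Its argument "motion" is a list that holds one entry, the list of rows, each a list of 6 numbers: the shift along the tool's x, y, z in m, then the turn, a rotation vector about the tool's x, y, z in degrees. In form: [[[dx, dy, dz, wx, wy, wz], ...]]. A call has 1 to 8 rows; each row is the pose to reach, as a shift and turn from the pose commanded when the call began, along the tool's axes at that moment; what a row does not reach only later rows make up. A row lasts 1/12 s, in which the tool goes at most 41.7 mm and 7.16 degrees, less where a joint would pass 70% of its speed; a pose out of reach is approached as far as the arm can. A call with a gripper value outside its range is refused whole. "fingers" is the finger opening in m, from 0 to 0.087, set as the call begins (left out, the last holds). The fingers move at their own pace and stop on an object; the grip force is fixed at half the most. Time passes only in rows, so rows that repeat a pose let the fingers close. It gives the time, the measured TCP pose, the force, the opening and the grip force at its end, in the units of the state.
- bot.read_state(): the state, without advancing time (a new reading comes with each control period).
- imaging.capture(name): name is "scene" or "top" or "wrist"; returns a dict with "frame" (384x512x3 uint8, red, green, blue), "camera_matrix" (3x3 intrinsics, pixels), "R" (3x3) and "t" (3): a world point X has camera coordinates R X + t. Camera axes: x right, y down, z forward; pixel columns grow to the right and rows downward; lengths in m; the calibration is good to about 2 mm. A picture is of the moment at which its call begins. There is no depth.
- bot.hand_in(): hands the job in; it is judged then, once.
Trained networks look in the newest picture that a camera, given by its name, has taken for a name from the list of things; names that differ only in an ending like _2 or _b are one class to them, and where a whole thing is asked for, a point or a joint stands for the part that bears it (a point fixed in the world has none). Each returns a list of dicts, best first, with "confidence" (0 to 1); they miss things now and then, are a little off and sometimes report something else, mostly with a low value. They report only what shows in the picture. A call takes as long as a camera call. They do not tell look-alikes from the thing itself.
- finder.recognise(camera, name): "at" ([x, y, z] in m, in world coordinates, good to about 4 mm: the middle of the surface that is visible of it).
- finder.outline_of(camera, name): "pixels" (384x512 bool, what is visible of it).
The state is a dict: "time_s": time; "joint_positions": joint angles; "qvel": joint speeds; "tau": joint torques, N m; "position": TCP position; "tcp_rot": TCP orientation; "force": force on the tool from outside, world axes, zero at the start; "moment": the same for the moment, N m; "opening": opening from 0.0 (shut) to 1.0 (fully open); "grasp_force": force on a finger pad.
Only numpy, scipy, OpenCV 4.12 (cv2) and the standard library are available. Lean on these libraries where they do the work, as an engineer would, in place of code of your own. Each camera call takes 0.05 s, during which the arm holds its last target. There are 200 camera calls.

## Task

Put the spice jar that stands on the white cutting board upright into the empty middle bay of the steel rack, so that the three jars stand in one row. Then take the key from its wooden stand, push it fully home in the lock at the rack's right end, working it past the sticky pins, and turn it a quarter turn clockwise so that the wire gate stands up before the jars. The lock springs back, so finish while holding the key turned: do not let go. Do not knock over the jars or shift the timer, mill and tin.

Things in the scene. Friction and masses are not known exactly. Their poses are not given: they have to be found in the camera images.
- jar_a: closed spice jar, 40 mm diameter, 105 high, cap 41 mm across from 84 mm up; origin at the centre of its underside. At the start two of the three jars stand in the two outer bays of the rack and the third on the cutting board (any of the three can be that one).
- jar_b: closed spice jar, 44 mm diameter, 105 high, cap 44 mm across from 85 mm up; origin at the centre of its underside. At the start two of the three jars stand in the two outer bays of the rack and the third on the cutting board (any of the three can be that one).
- jar_c: closed spice jar, 47 mm diameter, 97 high, cap 45 mm across from 76 mm up; origin at the centre of its underside. At the start two of the three jars stand in the two outer bays of the rack and the third on the cutting board (any of the three can be that one).
- rack: fixed steel rack, base 80 (x) x 254 (y) x 12 mm high; origin at the centre of its underside, +y along the row to the left, -x its front. Three bays 56 mm wide, 62 deep, floor 12 mm up, at x = 0 and y = +90, +30, -30 mm, parted by walls that rise to 32 mm. Lock post at y = -100 mm, 50 x 50 mm, 62 high.
- middle_bay (a point): centre of the floor of the middle, empty bay of the rack; axes as the rack
- keyhole (a point): centre of the keyhole in the flat top of the lock post, 62 mm above the table; axes as the rack. A slot straight down, 18 mm along the rack's x and 7 mm along y, with a 2.5 mm chamfer. Top plate 8 mm thick; under it the turning plug with the same slot, 6.4 mm wide. Two sticky sprung pins in the plug resist with up to about 8 N at about 18 and 28 mm depth.
- plug (a joint): turn of the lock plug (rad): 0 = slot along the rack's x, grows clockwise seen from above, stop at 1.57. A spring pulls it back to 0 with 0.01 N m at 0 and 0.06 at the stop, friction 0.01, the gate's weight about 0.01. The key has up to 0.1 rad of play in it.
- gate (a joint): angle of the wire gate, geared 1:1 to the plug (rad): 0 = lies flat, reaching 50 mm forward of the rack's front at 20 mm height; 1.57 = stands upright before the jars, 70 mm high
- key: loose steel key standing upright, 74 mm long, flat black grip up; origin at the tip of its blade, z up to the grip. Blade 16 (x) x 5 (y) mm from z 0 to 24 mm, tapered over the last 4 mm; round neck of 6 mm diameter from z 24 to 40. Fits either way round. Home, its tip is 40 mm below the keyhole point, the grip's lower edge on the lock's top.
- key_grip (a point): centre of the key's flat grip, 57 mm above the key's tip; axes as the key. Grip 30 (x) x 8 (y) mm, 34 mm high; take it across the 8 mm. Only when the key is fully home does its neck lie in the lock's top plate, so that it can turn; once turned it cannot be pulled out.
- key_stand: fixed wooden block 60 (x) x 50 (y) x 46 mm high with a slot along its x, in which the key stands with its grip resting on the block; origin at the centre of its underside
- board: fixed white cutting board 160 x 200 x 12 mm at the left; origin at the centre of its underside. Between it and the rack a large rice cooker (fixed, 0.34 m high, 0.5 m wide) stands further back, its front at x = 0.52, y = -0.03: carry things past it nearer to the robot, at x below about 0.38.
- timer: bystander: round kitchen timer, 69 mm wide, 44 high, right of the rack; origin at the centre of its underside
- mill: bystander: small pepper mill, 44 mm wide, 90 high, behind the rack; origin at the centre of its underside
- tin: bystander: low food tin, 75 mm wide, 58 high, behind the rack to the right; origin at the centre of its underside
There are look-alikes about, which are no part of the job. Leave any blue look-alike of the jar_a alone.

How it is judged (in metres and radians):
On the way, in this order (a step that is already met when the one before it is completed fails the run):
1. the three jars stand upright in the rack's bays (x of jar_a in the frame of rack between -0.014 and 0.014 m and y of jar_a in the frame of rack between -0.044 and 0.104 m and z of each of jar_a, jar_b, jar_c in the frame of rack below 0.017 m and angle between each of jar_a, jar_b, jar_c's own z axis and vertical below 0.12 rad and x of jar_b in the frame of rack between -0.014 and 0.014 m and y of jar_b in the frame of rack between -0.044 and 0.104 m and x of jar_c in the frame of rack between -0.014 and 0.014 m and y of jar_c in the frame of rack between -0.044 and 0.104 m), for 0.2 s.
2. the key is fully home in the lock (horizontal distance between key and keyhole below 0.005 m and z of key in the frame of keyhole below -0.036 m and angle between key's own z axis and vertical below 0.15 rad), for 0.1 s.
3. the key is turned a quarter and the gate is up (all of step 2 and value of joint plug above 1.3 rad and value of joint gate above 1.2 rad), for 0.2 s.
At the end, for the whole second after the job is handed in: All three jars stand upright (within 0.12 rad) on the floor of the rack's bays; the key is in the lock, tip at least 36 mm down and within 5 mm of its axis; the plug is turned more than 1.3 rad and the gate stands above 1.2 rad; the fingers still hold the key (over 1 N) (all of step 1 and all of step 3 and contact force between the fingers and key above 1 N); the arm keeps its last pose, push and grip.
It fails at once if a jar is knocked over (angle between any of jar_a, jar_b, jar_c's own z axis and vertical above 0.8 rad).
It fails at once if the timer, mill or tin is shifted by more than 30 mm (distance of any of timer, mill, tin from where it was at the start of the episode above 0.03 m).
It also fails if it takes over 67 s, if anything falls off the work surface, if the arm or the gripper's body presses on something with over 40 N, if the wrist force passes 120 N, or if a joint passes its speed limit or range.

## Working session

There is one attempt and no reset: what is moved stays moved. The work goes in short steps, Python scripts to look and compute and a tool call to move; the robot and the scene stay as the last step left them, time stands still between calls to the robot, and variables do not carry over. Pictures are saved under pics/ and viewed, at most 13 in all, crops included, and the job is handed in when it is done.

Besides the shell and the picture viewer there is one more tool, called after "Emit:" by a JSON object that holds its "method" and its "body". play_rows: Moves the arm, as the interface text tells. Its arguments: {"type":"object","properties":{"motion":{"type":"array"},"fingers":{"type":"number"}},"required":["motion"]}

```bash
mkdir -p pics
python3 - <<'E'
from rig import bot, imaging, finder
import cv2,numpy as np
s=bot.read_state();print(s['time_s'],s['position'],s['tcp_rot'],s['opening'])
np.set_printoptions(precision=4,suppress=True)
for c in ['scene','top']:
    d=imaging.capture(c);cv2.imwrite(f'pics/{c}0.png',d['frame'][:,:,::-1]);print(c,-d['R'].T@d['t'],d['camera_matrix'].tolist())
    for n in ['jar_a','jar_b','jar_c','rack','key','key_stand','board','timer','mill','tin','keyhole','plug','gate']:
        try:
            r=finder.recognise(c,n);print(n,[(round(float(x['confidence']),2),np.round(x['at'],3).tolist()) for x in r[:4]])
        except Exception as e: print(n,e)
E
```

```text
0.0 [ 0.23506808 -0.57836779  0.23859494] [[ 9.26495077e-01  3.76306600e-01 -4.63191821e-04]
 [ 3.76306723e-01 -9.26492834e-01  2.06834227e-03]
 [ 3.49186946e-04 -2.09061113e-03 -9.99997754e-01]] 1.0017217826466418
scene [0.139  0.5888 1.1385] [[386.0376555251067, 0.0, 255.88006778505306], [0.0, 386.0376555251067, 194.55472115701198], [0.0, 0.0, 1.0]]
jar_a [(0.84, [0.484, -0.168, 0.087]), (0.81, [0.457, 0.195, 0.091]), (0.76, [0.593, -0.31, 0.075]), (0.64, [0.499, -0.447, 0.072])]
jar_b [(0.84, [0.484, -0.168, 0.087]), (0.81, [0.457, 0.195, 0.091]), (0.76, [0.593, -0.31, 0.075]), (0.64, [0.499, -0.447, 0.072])]
jar_c [(0.84, [0.484, -0.168, 0.087]), (0.81, [0.457, 0.195, 0.091]), (0.76, [0.593, -0.31, 0.075]), (0.64, [0.499, -0.447, 0.072])]
rack [(0.96, [0.458, -0.264, 0.02])]
key [(0.45, [0.483, -0.168, 0.088]), (0.39, [0.424, -0.037, 0.069])]
key_stand [(0.6, [0.454, -0.263, 0.022]), (0.53, [0.415, -0.03, 0.046]), (0.4, [0.644, -0.396, 0.066])]
board [(0.9, [0.426, 0.172, 0.013])]
timer []
mill [(0.51, [0.641, -0.394, 0.066])]
tin [(0.84, [0.626, -0.478, 0.056])]
keyhole [(0.91, 
[... 351 characters left out ...]
0.79, [0.495, -0.456, 0.104]), (0.74, [0.47, -0.296, 0.116]), (0.71, [0.462, 0.177, 0.108]), (0.69, [0.714, -0.406, 0.104])]
jar_c [(0.79, [0.495, -0.456, 0.104]), (0.74, [0.47, -0.296, 0.116]), (0.71, [0.462, 0.177, 0.108]), (0.69, [0.714, -0.406, 0.104])]
rack [(0.73, [0.43, 0.15, 0.009]), (0.65, [0.463, -0.265, 0.011])]
key [(0.53, [0.467, -0.268, 0.014])]
key_stand [(0.6, [0.422, -0.049, 0.045]), (0.21, [0.43, 0.151, 0.014])]
board [(0.96, [0.429, 0.152, 0.009])]
timer [(0.9, [0.509, -0.547, 0.026]), (0.51, [0.399, -0.233, 0.017])]
mill [(0.53, [0.636, -0.4, 0.077])]
tin [(0.71, [0.626, -0.49, 0.057])]
keyhole [(0.95, [0.464, -0.264, 0.011])]
plug []
gate [(0.74, [0.397, -0.229, 0.018])]
```

View pics/scene0.png

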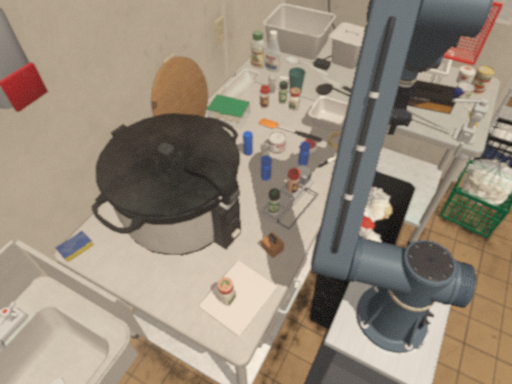

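View pics/top0.png

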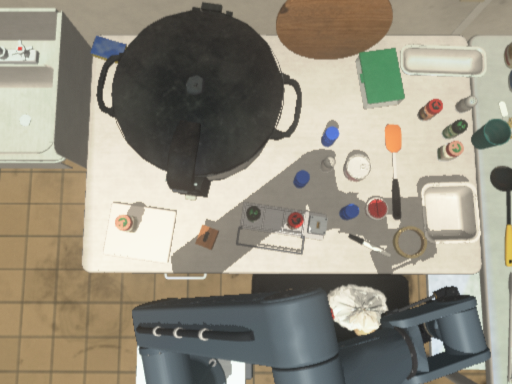

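The top view shows the orange-capped jar on the board at (124,223), the stand at (207,236), the rack's green-capped jar at (253,213) and red-capped jar at (296,219), and the lock post at (318,225). The blue ones are look-alikes. Next I'll zoom in to get the poses.

```bash
cat > h.py <<'E'
from rig import bot, imaging, finder
import cv2,numpy as np
from scipy.spatial.transform import Rotation as Rn
np.set_printoptions(precision=4,suppress=True)
def px2w(d,uv,z):
    K=np.array(d['camera_matrix']);R=np.array(d['R']);t=np.array(d['t'])
    c=-R.T@t; r=R.T@np.linalg.inv(K)@np.array([uv[0],uv[1],1.]); return c+r*(z-c[2])/r[2]
def w2px(d,X):
    p=np.array(d['camera_matrix'])@(np.array(d['R'])@np.asarray(X,float)+np.array(d['t']));return p[:2]/p[2]
def down(deg): # tool down, tool y (closing line) at angle deg from world x
    a=np.radians(deg);y=np.array([np.cos(a),np.sin(a),0]);z=np.array([0,0,-1.]);return np.column_stack([np.cross(y,z),y,z])
def rel(p,deg=None,s=None):
    s=s or bot.read_state();P=np.array(s['position']);R=np.array(s['tcp_rot'])
    d=R.T@(np.array(p)-P); w=np.zeros(3)
    if deg is not None:
        ws=[Rn.from_matrix(R.T@down(deg+k)).as_rotvec(degrees=True) for k in(0,180)]; w=min(ws,key=np.linalg.norm)
    print('row',np.round(d,4).tolist(),np.round(w,2).tolist()); return d,w
E
python3 - <<'E'
from h import *
d=imaging.capture('top');f=d['frame'];s=5
a=cv2.resize(f[195:260,190:345],None,fx=s,fy=s,interpolation=cv2.INTER_CUBIC)
b=cv2.resize(f[200:250,100:230],None,fx=s,fy=s,interpolation=cv2.INTER_CUBIC)
b=np.hstack([b,np.zeros((b.shape[0],a.shape[1]-b.shape[1],3),np.uint8)])
cv2.imwrite('pics/z1.png',np.vstack([a,b])[:,:,::-1])
for n in ['jar_a','key_stand','rack','key']:
    for r in finder.outline_of('top',n):
        ys,xs=np.nonzero(r['pixels']); 
        rr=cv2.minAreaRect(np.column_stack([xs,ys]).astype(np.float32))
        print(n,round(float(r['confidence']),2),rr,len(xs))
for uv in [(124,223),(253,213),(296,219)]: print(px2w(d,uv,.115))
print(px2w(d,(318,225),.062), px2w(d,(207,236),.046))
E
```

```text
jar_a 0.75 ((294.2500305175781, 220.75001525878906), (15.55634880065918, 16.26345443725586), 45.0) 219
jar_a 0.7 ((126.5, 223.5), (17.0, 23.0), 90.0) 361
jar_a 0.65 ((348.5, 212.0), (16.0, 19.0), 90.0) 271
jar_a 0.64 ((301.25, 178.75001525878906), (14.142135620117188, 19.091880798339844), 45.0) 237
jar_a 0.51 ((253.0, 214.0), (14.0, 12.0), 90.0) 150
jar_a 0.48 ((329.9000549316406, 136.7000274658203), (13.86362075805664, 21.0190372467041), 26.56505012512207) 253
key_stand 0.75 ((206.60000610351562, 236.80001831054688), (19.677398681640625, 21.466251373291016), 26.56505012512207) 403
rack 0.61 ((281.9510803222656, 228.97145080566406), (87.43978118896484, 42.50983810424805), 8.47114372253418) 1891
rack 0.36 ((357.5, 168.00001525878906), (24.748737335205078, 28.991374969482422), 45.0) 605
[0.4628 0.1804 0.115 ]
[ 0.4918 -0.1826  0.115 ]
[ 0.4751 -0.3035  0.115 ]
[ 0.4615 -0.372   0.062 ] [ 0.4294 -0.0476  0.046 ]
```

View pics/z1.png

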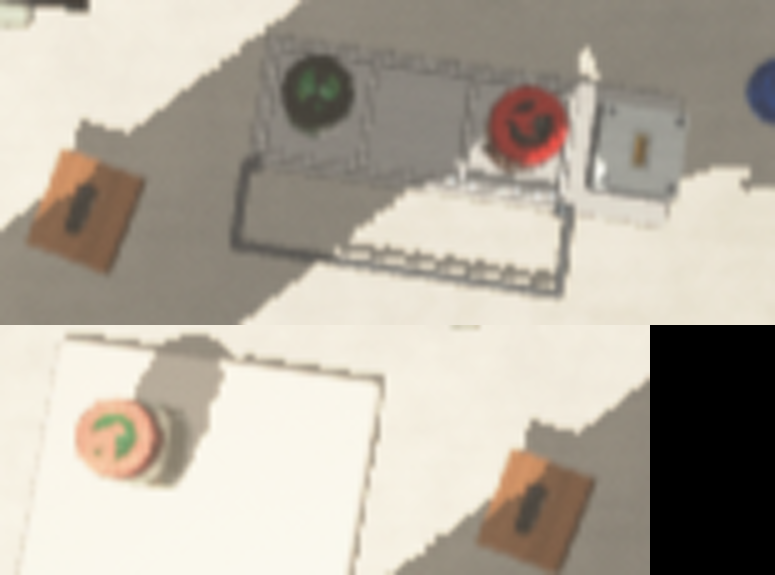

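Run:
```python
from h import *
rel((0.375,-0.10,0.25),-38); rel((0.385,0.02,0.25),-8); rel((0.44,0.18,0.25),-8)
```

```text
row [0.3098, -0.3912, -0.0105] [-0.0, -0.0, -29.9]
row [0.3642, -0.4986, -0.0105] [-0.0, -0.0, -59.9]
row [0.4754, -0.6262, -0.0105] [-0.0, -0.0, -59.9]
```

Emit:
{"method": "play_rows", "body": {"motion": [[[0.31,-0.391,-0.01,0,0,-30],[0.31,-0.391,-0.01,0,0,-30],[0.31,-0.391,-0.01,0,0,-30],[0.31,-0.391,-0.01,0,0,-30],[0.31,-0.391,-0.01,0,0,-30],[0.31,-0.391,-0.01,0,0,-30],[0.31,-0.391,-0.01,0,0,-30],[0.31,-0.391,-0.01,0,0,-30]]], "fingers": 0.087}}

```text
time_s: 2.32
position: [0.329, -0.2574, 0.2465]
tcp_rot: [[0.615, 0.789, 0.001], [0.789, -0.615, -0.0], [0.0, 0.001, -1.0]]
force: [1.4, 0.1, -0.5]
opening: 0.999
grasp_force: 0.0
```

Run:
```python
from h import *
rel((0.38,-0.0,0.25),-8);rel((0.44,0.18,0.25),-8)
```

```text
row [0.2344, -0.118, -0.0036] [0.05, 0.01, -29.95]
row [0.4132, -0.1814, -0.0036] [0.05, 0.01, -29.95]
```

Emit:
{"method": "play_rows", "body": {"motion": [[[0.234,-0.118,-0.003,0,0,-30],[0.234,-0.118,-0.003,0,0,-30],[0.234,-0.118,-0.003,0,0,-30],[0.234,-0.118,-0.003,0,0,-30],[0.234,-0.118,-0.003,0,0,-30],[0.234,-0.118,-0.003,0,0,-30],[0.234,-0.118,-0.003,0,0,-30],[0.413,-0.181,-0.003,0,0,-30]]]}}

```text
time_s: 2.98
position: [0.3921, 0.0374, 0.2495]
tcp_rot: [[0.138, 0.99, 0.0], [0.99, -0.138, -0.002], [-0.002, 0.0, -1.0]]
force: [1.7, -1.2, -0.3]
opening: 0.996
grasp_force: 0.0
```

Run:
```python
from h import *
rel((0.44,0.18,0.25),-8)
```

```text
row [0.1479, 0.0278, -0.0007] [0.02, 0.12, 0.07]
```

Emit:
{"method": "play_rows", "body": {"motion": [[[0.148,0.028,0,0,0,0],[0.148,0.028,0,0,0,0],[0.148,0.028,0,0,0,0],[0.148,0.028,0,0,0,0],[0.148,0.028,0,0,0,0],[0.148,0.028,0,0,0,0]]]}}

```text
time_s: 3.48
position: [0.4407, 0.1813, 0.2492]
tcp_rot: [[0.134, 0.991, 0.0], [0.991, -0.134, -0.0], [-0.0, 0.0, -1.0]]
force: [-0.5, 0.7, -0.8]
opening: 0.999
grasp_force: 0.0
```

Run:
```python
from h import *
d=imaging.capture('wrist');cv2.imwrite('pics/w1.png',d['frame'][:,:,::-1])
print(-np.array(d['R']).T@d['t'],np.array(d['R']),d['camera_matrix'])
print(w2px(d,(.464,.1815,.117)))
for n in ['jar_a','key','key_stand']:
    for r in finder.recognise('wrist',n): print(n,r['confidence'],r['at'])
for r in finder.outline_of('wrist','jar_a'):
    ys,xs=np.nonzero(r['pixels']);print(xs.min(),xs.max(),ys.min(),ys.max())
rel((0.4635,0.181,0.20),-8)
```

```text
[0.4498 0.2488 0.3945] [[ 0.9908 -0.1352 -0.0001]
 [-0.131  -0.9596  0.2489]
 [-0.0338 -0.2466 -0.9685]] [[316.5331   0.     254.9347]
 [  0.     316.5331 188.1148]
 [  0.       0.       1.    ]]
[280.6718 181.0351]
jar_a 0.62 [0.4608, 0.1971, 0.1102]
253 302 138 195
row [0.0052, 0.0227, 0.0493] [-0.03, 0.02, -0.01]
```

View pics/w1.png

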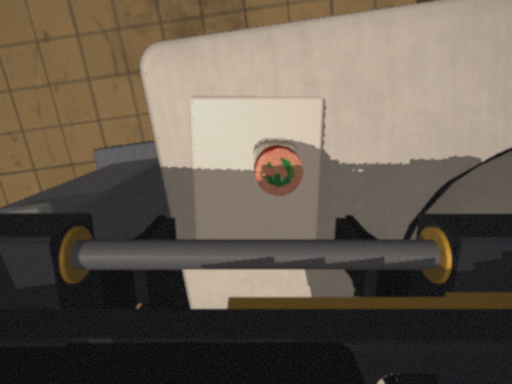

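The wrist view shows the salmon cap centred at about (279,170), which is 11 px off the top-view estimate. I'll check the two against each other with the board corner.

Run:
```python
from h import *
d=imaging.capture('wrist');t=imaging.capture('top')
for z in(.117,.109): print(px2w(d,(279,170.5),z),px2w(t,(123.6,222.6),z))
print('corner',px2w(d,(324,97),.012),px2w(t,(113,202.6),.012))
def circ(f,x0,x1,y0,y1,s):
    h=cv2.cvtColor(f,cv2.COLOR_RGB2HSV)[y0:y1,x0:x1];m=((h[...,1]>70)&((h[...,0]<15)|(h[...,0]>165)|((h[...,0]>35)&(h[...,0]<90)))).astype(np.uint8)
    n,l,st,c=cv2.connectedComponentsWithStats(m);i=1+np.argmax(st[1:,4]);print(st[i],c[i]+[x0,y0])
    ys,xs=np.nonzero(l==i);print(cv2.minEnclosingCircle(np.column_stack([xs+x0,ys+y0]).astype(np.float32)))
circ(d['frame'],235,320,110,210,0);circ(t['frame'],100,150,205,245,0)
print(bot.read_state()['position'])
```

```text
[0.4632 0.1889 0.117 ] [0.4638 0.1811 0.117 ]
[0.4636 0.1872 0.109 ] [0.4643 0.1831 0.109 ]
corner [0.5306 0.2461 0.012 ] [0.5309 0.243  0.012 ]
[  19   32   50   52 1876] [278.194  167.2719]
((277.5833435058594, 167.4583282470703), 25.920822143554688)
[ 17  10  16  16 158] [124.2595 222.5253]
((123.68604278564453, 221.9476776123047), 8.380382537841797)
[0.4405 0.1792 0.2494]
```

Triangulating the two views gives a top at z≈0.109, so this is jar_c, at about (0.464, 0.185).

Run:
```python
from h import *
rel((0.464,0.185,0.14),-8);rel((0.464,0.185,0.072),-8)
```

```text
row [0.009, 0.0224, 0.1094] [-0.0, 0.0, -0.01]
row [0.009, 0.0224, 0.1774] [-0.0, 0.0, -0.01]
```

Emit:
{"method": "play_rows", "body": {"motion": [[[0.009,0.022,0.0,0,0,0],[0.009,0.022,0.04,0,0,0],[0.009,0.022,0.08,0,0,0],[0.009,0.022,0.115,0,0,0],[0.009,0.022,0.145,0,0,0],[0.009,0.022,0.165,0,0,0],[0.009,0.022,0.177,0,0,0],[0.009,0.022,0.177,0,0,0]]]}}

```text
time_s: 4.5
position: [0.4621, 0.1851, 0.0698]
tcp_rot: [[0.139, 0.99, -0.006], [0.99, -0.139, -0.001], [-0.002, -0.005, -1.0]]
force: [-0.3, -0.3, -0.1]
opening: 0.999
grasp_force: 0.0
```

Emit:
{"method": "play_rows", "body": {"motion": [[[0,0,0,0,0,0],[0,0,0,0,0,0],[0,0,0,0,0,0],[0,0,0,0,0,0],[0,0,0,0,0,0],[0,0,0,0,0,0],[0,0,0,0,0,0],[0,0,0,0,0,0]]], "fingers": 0.02}}

```text
time_s: 5.17
position: [0.4638, 0.1862, 0.0726]
tcp_rot: [[0.137, 0.991, 0.001], [0.991, -0.137, 0.0], [0.0, 0.001, -1.0]]
force: [-0.5, -0.1, 3.1]
opening: 0.521
grasp_force: 29.8
```

Emit:
{"method": "play_rows", "body": {"motion": [[[0,0,-0.03,0,0,0],[0,0,-0.07,0,0,0],[0,0,-0.11,0,0,0],[0,-0.02,-0.135,0,0,0],[-0.01,-0.05,-0.135,0,0,0],[-0.03,-0.08,-0.135,0,0,0],[-0.06,-0.095,-0.135,0,0,0],[-0.09,-0.1,-0.135,0,0,0]]]}}

```text
time_s: 5.83
position: [0.3474, 0.1109, 0.207]
tcp_rot: [[0.134, 0.991, -0.004], [0.991, -0.134, 0.0], [-0.001, -0.004, -1.0]]
force: [0.8, -0.2, -0.9]
opening: 0.52
grasp_force: 29.8
```

Run:
```python
from h import *
print(bot.read_state()['opening'],bot.read_state()['force'],bot.read_state()['position'])
rel((0.378,-0.1,0.21),-8);rel((0.48,-.243,.21),-8)
```

```text
0.520204797356014 [ 0.7823 -0.1681 -0.8867] [0.3474 0.1109 0.207 ]
row [-0.2049, 0.0584, -0.0032] [-0.24, 0.03, 0.33]
row [-0.333, 0.1786, -0.0036] [-0.24, 0.03, 0.33]
```

Emit:
{"method": "play_rows", "body": {"motion": [[[-0.04,0.008,-0.003,0,0,0],[-0.08,0.02,-0.003,0,0,0],[-0.12,0.033,-0.003,0,0,0],[-0.16,0.045,-0.003,0,0,0],[-0.2,0.055,-0.003,0,0,0],[-0.235,0.07,-0.003,0,0,0],[-0.265,0.095,-0.003,0,0,0],[-0.29,0.125,-0.003,0,0,0]]]}}

```text
time_s: 6.5
position: [0.4351, -0.1958, 0.21]
tcp_rot: [[0.14, 0.99, -0.002], [0.99, -0.14, 0.001], [0.001, -0.002, -1.0]]
force: [0.4, 0.3, -0.8]
opening: 0.521
grasp_force: 29.8
```

Run:
```python
from h import *
rel((0.48,-.243,.21),-8)
```

```text
row [-0.0404, 0.0511, -0.0002] [-0.12, -0.04, -0.07]
```

Emit:
{"method": "play_rows", "body": {"motion": [[[-0.02,0.026,0,0,0,0],[-0.04,0.051,0,0,0,0],[-0.04,0.051,0,0,0,0],[-0.04,0.051,0,0,0,0],[-0.04,0.051,0,0,0,0]]]}}

```text
time_s: 6.92
position: [0.48, -0.2392, 0.2094]
tcp_rot: [[0.137, 0.991, -0.003], [0.991, -0.137, 0.002], [0.002, -0.003, -1.0]]
force: [-0.4, 0.5, -2.0]
opening: 0.524
grasp_force: 29.8
```

Run:
```python
from h import *
d=imaging.capture('wrist');s=bot.read_state();print(s['position'],s['tcp_rot'])
t=imaging.capture('top')
f=d['frame'].copy()
# predicted: keyhole, middle bay floor corners
K0=np.array([.4615,-.372,0]);a=np.radians(-8.1);ex=np.array([np.cos(a),np.sin(a),0]);ey=np.array([-np.sin(a),np.cos(a),0])
O=K0+.1*ey
def P(x,y,z): return O+x*ex+y*ey+[0,0,z]
big=cv2.resize(f,None,fx=1.5,fy=1.5)
for p in [P(0,-.1,.062)]+[P(x,y,.032) for x in(-.031,.031) for y in(.002,.058)]+[P(x,y,.062) for x in(-.025,.025) for y in(-.125,-.075)]+[P(x,y,.012) for x in(-.04,.04) for y in(-.127,.127)]:
    u=w2px(d,p)*1.5; cv2.drawMarker(big,tuple(int(v) for v in u),(255,0,255),cv2.MARKER_CROSS,8,1)
cv2.imwrite('pics/w2.png',big[:,:,::-1])
```

```text
[ 0.4798 -0.2388  0.2096] [[ 0.137   0.9906 -0.0026]
 [ 0.9906 -0.137   0.0022]
 [ 0.0018 -0.0029 -1.    ]]
```

View pics/w2.png

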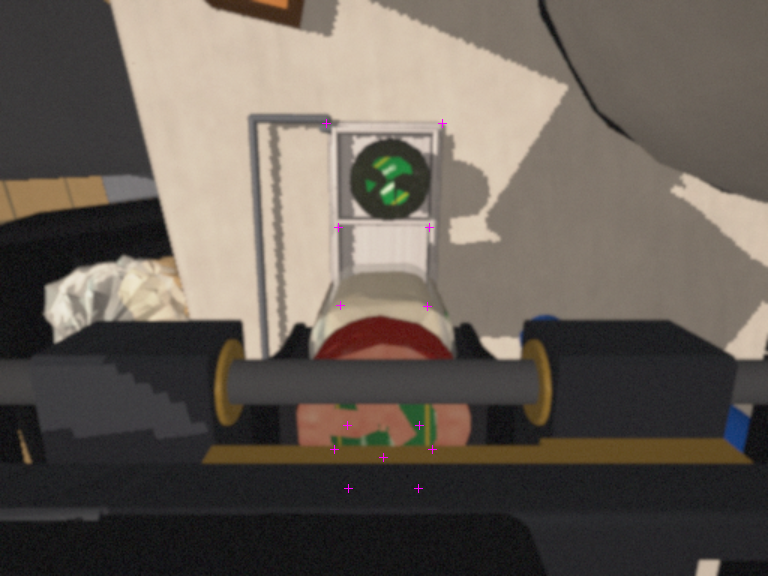

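Run:
```python
from h import *
d=imaging.capture('wrist');s=bot.read_state();print(s['position'])
g=cv2.cvtColor(d['frame'],cv2.COLOR_RGB2GRAY);print(g[140:185,257].tolist())
a=np.radians(-8.1);ex=np.array([np.cos(a),np.sin(a),0]);ey=np.array([-np.sin(a),np.cos(a),0])
div=px2w(d,(256,146.5),.032);jb=px2w(d,(256,175.5),.149)
tc=np.array(s['position'])
print('divider centre rel tcp (ex,ey)',(div-tc)@ex,(div-tc)@ey,' jar edge',(jb-tc)@ex,(jb-tc)@ey)
l=px2w(d,(340/1.5,223/1.5),.032);r=px2w(d,(430/1.5,223/1.5),.032);print((l-tc)@ex,(r-tc)@ex)
for z in(.117,.109):
  c=px2w(d,(390/1.5,179/1.5),z);print('green cap',(c-div)@ey, c)
```

```text
[ 0.4801 -0.2388  0.21  ]
[50, 52, 49, 52, 51, 52, 76, 133, 177, 190, 193, 204, 210, 211, 209, 209, 210, 210, 206, 212, 209, 209, 209, 209, 209, 209, 210, 209, 209, 209, 210, 208, 209, 208, 207, 193, 182, 180, 181, 177, 163, 141, 125, 120, 121]
divider centre rel tcp (ex,ey) 0.000208129456499756 0.029216983062810398  jar edge 0.00014952692571691207 0.023926014705426567
-0.029754149117034782 0.031534028640152464
green cap 0.030136455028811165 [ 0.4914 -0.1805  0.117 ]
green cap 0.02985077756073315 [ 0.4915 -0.1808  0.109 ]
```

Jar and bay agree to about 1 mm, so I'm lowering.

Emit:
{"method": "play_rows", "body": {"motion": [[[-0.001,0,0.03,0,0,0],[-0.001,0,0.06,0,0,0],[-0.001,0,0.085,0,0,0],[-0.001,0,0.105,0,0,0],[-0.001,0,0.12,0,0,0],[-0.001,0,0.13,0,0,0],[-0.001,0,0.134,0,0,0],[-0.001,0,0.136,0,0,0]]]}}

```text
time_s: 7.73
position: [0.4809, -0.2409, 0.0741]
tcp_rot: [[0.137, 0.991, -0.0], [0.991, -0.137, 0.0], [0.0, -0.001, -1.0]]
force: [0.3, 0.1, -1.5]
opening: 0.524
grasp_force: 29.8
```

Emit:
{"method": "play_rows", "body": {"motion": [[[0,0,0.001,0,0,0],[0,0,0.002,0,0,0],[0,0,0.002,0,0,0]]]}}

```text
time_s: 7.98
position: [0.4816, -0.2416, 0.073]
tcp_rot: [[0.137, 0.991, 0.001], [0.991, -0.137, -0.001], [-0.001, 0.001, -1.0]]
force: [0.0, 0.5, -1.9]
opening: 0.523
grasp_force: 29.8
```

Emit:
{"method": "play_rows", "body": {"motion": [[[0,0,0.001,0,0,0],[0,0,0.002,0,0,0],[0,0,0.002,0,0,0]]]}}

```text
time_s: 8.23
position: [0.4816, -0.2417, 0.0725]
tcp_rot: [[0.137, 0.991, 0.002], [0.991, -0.137, -0.001], [-0.001, 0.002, -1.0]]
force: [-2.4, 1.1, 11.8]
opening: 0.52
grasp_force: 29.8
```

Emit:
{"method": "play_rows", "body": {"motion": [[[0,0,-0.001,0,0,0],[0,0,-0.001,0,0,0],[0,0,-0.001,0,0,0],[0,0,-0.001,0,0,0]]], "fingers": 0.08}}

```text
time_s: 8.57
position: [0.4812, -0.2414, 0.0713]
tcp_rot: [[0.137, 0.991, 0.0], [0.991, -0.137, -0.0], [-0.0, 0.0, -1.0]]
force: [0.8, 0.3, 0.1]
opening: 0.741
grasp_force: 0.0
```

Emit:
{"method": "play_rows", "body": {"motion": [[[0,0,-0.02,0,0,0],[0,0,-0.055,0,0,0],[0,0,-0.095,0,0,0],[0,0,-0.13,0,0,0],[0,0,-0.16,0,0,0],[0,0,-0.16,0,0,0]]]}}

```text
time_s: 9.07
position: [0.4843, -0.2436, 0.2373]
tcp_rot: [[0.137, 0.99, 0.01], [0.991, -0.137, -0.008], [-0.006, 0.011, -1.0]]
force: [0.9, -0.5, 0.3]
opening: 0.919
grasp_force: 0.0
```

Run:
```python
from h import *
s=bot.read_state();print(s['position'])
d=imaging.capture('wrist')
for n in ['jar_c','keyhole']:
  for r in finder.recognise('wrist',n):print(n,r)
f=cv2.resize(d['frame'],None,fx=1.5,fy=1.5)
t=imaging.capture('top');g=cv2.resize(t['frame'][200:250,180:330],None,fx=5,fy=5,interpolation=cv2.INTER_CUBIC)
cv2.imwrite('pics/w3.png',np.vstack([f[:340],np.hstack([g,g[:,:18]])])[:,:,::-1])
rel((.41,-.1,.24),75);rel((.41,-.06,.24),70)
```

```text
[ 0.4843 -0.2436  0.2373]
jar_c {'at': [0.4745, -0.2874, 0.099], 'confidence': 0.96}
jar_c {'at': [0.4957, -0.1786, 0.12], 'confidence': 0.95}
jar_c {'at': [0.597, -0.3074, 0.0709], 'confidence': 0.72}
jar_c {'at': [0.4812, -0.2337, 0.1083], 'confidence': 0.67}
keyhole {'at': [0.4623, -0.2244, 0.0211], 'confidence': 0.98}
row [0.1297, -0.0889, -0.0096] [-0.06, -0.17, -82.9]
row [0.1693, -0.0944, -0.0096] [-0.06, -0.17, -77.9]
```

View pics/w3.png

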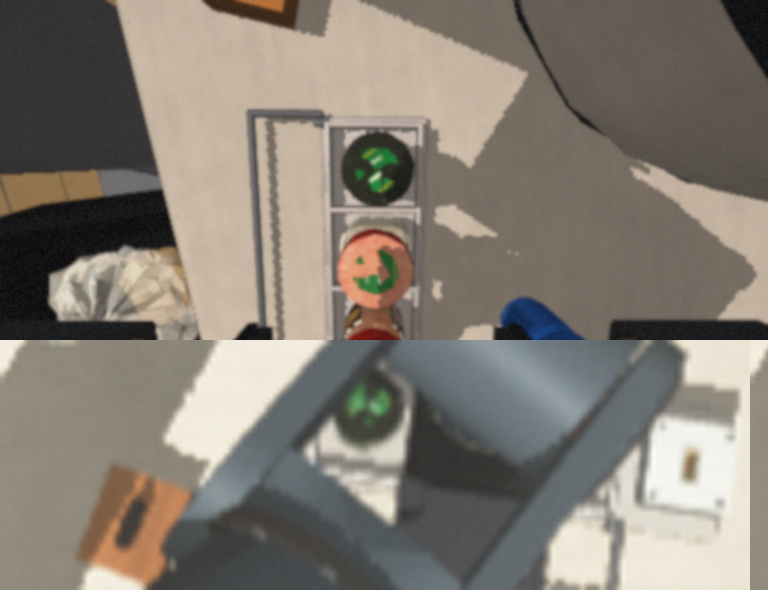

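jar_c stands in the middle bay: its cap at (375,270) lines up with the green and red caps. The key is next.

Emit:
{"method": "play_rows", "body": {"motion": [[[0.03,-0.04,0,0,0,-7],[0.06,-0.08,0,0,0,-14],[0.1,-0.1,0,0,0,-21],[0.13,-0.1,0,0,0,-28],[0.16,-0.095,0,0,0,-35],[0.175,-0.09,0,0,0,-42],[0.175,-0.09,0,0,0,-49],[0.175,-0.09,0,0,0,-56]]], "fingers": 0.05}}

```text
time_s: 9.93
position: [0.415, -0.0539, 0.2296]
tcp_rot: [[-0.75, 0.661, -0.004], [0.661, 0.75, 0.002], [0.004, -0.001, -1.0]]
force: [-0.8, -0.1, 0.5]
opening: 0.576
grasp_force: 0.0
```

Run:
```python
from h import *
print(bot.read_state()['joint_positions'])
rel((.422,-.053,.24),69)
```

```text
[-22.7837  15.3556 110.7895   0.0041  54.1019 -71.3956]
row [-0.0046, 0.0053, -0.0105] [-0.03, -0.25, -20.39]
```

Emit:
{"method": "play_rows", "body": {"motion": [[[-0.005,0.005,-0.01,0,0,-7],[-0.005,0.005,-0.01,0,0,-14],[-0.005,0.005,-0.01,0,0,-20.4],[-0.005,0.005,-0.01,0,0,-20.4],[-0.005,0.005,-0.01,0,0,-20.4],[-0.005,0.005,-0.01,0,0,-20.4]]]}}

```text
time_s: 10.43
position: [0.4224, -0.055, 0.2402]
tcp_rot: [[-0.93, 0.369, -0.002], [0.369, 0.93, 0.001], [0.003, 0.0, -1.0]]
force: [-0.5, -0.0, -0.3]
opening: 0.572
grasp_force: 0.0
```

Run:
```python
from h import *
s=bot.read_state();print(s['position'],s['tcp_rot'])
d=imaging.capture('wrist');t=imaging.capture('top')
f=d['frame']
for n in ['key','key_stand']:
  for r in finder.recognise('wrist',n):print(n,r)
  for r in finder.outline_of('wrist',n):
    ys,xs=np.nonzero(r['pixels']);print(n,r['confidence'],len(xs),cv2.minAreaRect(np.column_stack([xs,ys]).astype(np.float32)))
print('pred key top',w2px(d,(.4294,-.0476,.08)))
cv2.imwrite('pics/w4.png',cv2.resize(f[60:260,130:390],None,fx=3,fy=3,interpolation=cv2.INTER_CUBIC)[:,:,::-1])
```

```text
[ 0.4224 -0.055   0.2402] [[-0.9295  0.3688 -0.0025]
 [ 0.3688  0.9295  0.0011]
 [ 0.0027  0.0001 -1.    ]]
key {'at': [0.4244, -0.0411, 0.0831], 'confidence': 0.75}
key 0.51 278 ((265.0, 174.5), (33.0, 8.0), 90.0)
key_stand {'at': [0.4207, -0.0441, 0.0436], 'confidence': 0.85}
key_stand 0.79 2445 ((264.2817687988281, 168.07994079589844), (59.3272819519043, 47.361873626708984), 88.31531524658203)
pred key top [264.1883 181.8184]
```

View pics/w4.png

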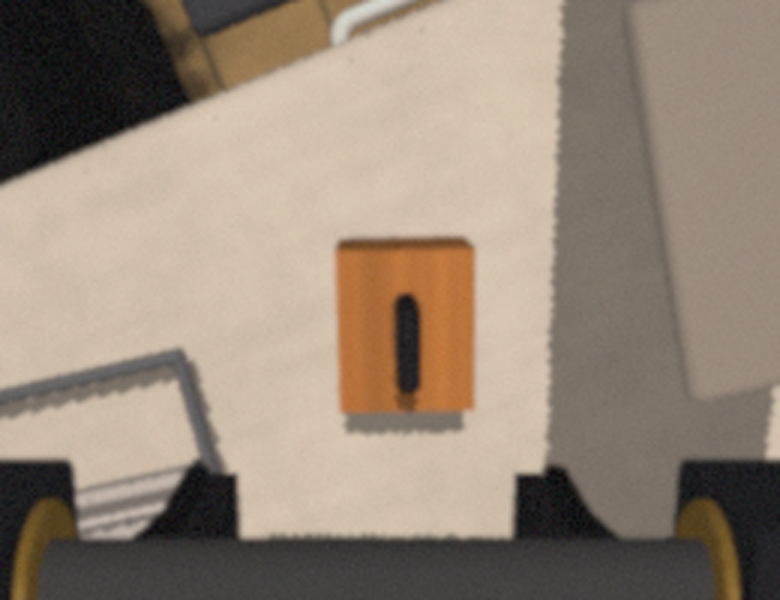

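Run:
```python
from h import *
d=imaging.capture('wrist');t=imaging.capture('top');s=bot.read_state();tc=np.array(s['position']);R=np.array(s['tcp_rot'])
f=d['frame'];m=(f.max(2)<75).astype(np.uint8);m[:150]=0;m[205:]=0;m[:,:240]=0;m[:,290:]=0
n,l,st,c=cv2.connectedComponentsWithStats(m);i=1+np.argmax(st[1:,4]);print(st[i],c[i])
ys,xs=np.nonzero(l==i);print(np.polyfit(ys,xs,1))
print([ (y,round(float(xs[ys==y].mean()),1)) for y in range(ys.min(),ys.max(),6)])
p=px2w(d,c[i]+.0,.08);print(p,px2w(t,(206.6,236.5),.08),'tool',R.T@(p-tc))
a,b=px2w(d,(xs[ys<=ys.min()+3].mean(),ys.min()),.08),px2w(d,(xs[ys>=ys.max()-3].mean(),ys.max()),.08);v=a-b;print(np.linalg.norm(v),np.degrees(np.arctan2(v[1],v[0])))
```

```text
[262 157   8  33 210] [265.2429 172.8429]
[  0.024  261.0872]
[(157, 265.0), (163, 265.0), (169, 265.0), (175, 265.5), (181, 265.5), (187, 265.5)]
[ 0.4225 -0.0438  0.08  ] [ 0.4268 -0.0496  0.08  ] tool [0.0047 0.0105 0.1612]
0.03224560278693549 160.0927847818409
```

Emit:
{"method": "play_rows", "body": {"motion": [[[0.003,0.01,0,0,0,-1],[0.003,0.01,0.04,0,0,-1],[0.003,0.01,0.08,0,0,-1],[0.003,0.01,0.115,0,0,-1],[0.003,0.01,0.145,0,0,-1],[0.003,0.01,0.165,0,0,-1],[0.003,0.01,0.172,0,0,-1],[0.003,0.01,0.173,0,0,-1]]]}}

```text
time_s: 11.5
position: [0.4233, -0.0441, 0.067]
tcp_rot: [[-0.937, 0.35, -0.003], [0.35, 0.937, 0.001], [0.003, 0.0, -1.0]]
force: [-0.7, 0.4, -0.3]
opening: 0.576
grasp_force: 0.0
```

Run:
```python
from h import *
d=imaging.capture('wrist');s=bot.read_state();print(s['position'],s['tcp_rot'],s['force'])
cv2.imwrite('pics/w5.png',d['frame'][:,:,::-1])
```

```text
[ 0.4239 -0.0444  0.0679] [[-0.9369  0.3497 -0.0011]
 [ 0.3497  0.9369  0.0005]
 [ 0.0013  0.0001 -1.    ]] [0.1584 0.7306 1.4283]
```

View pics/w5.png

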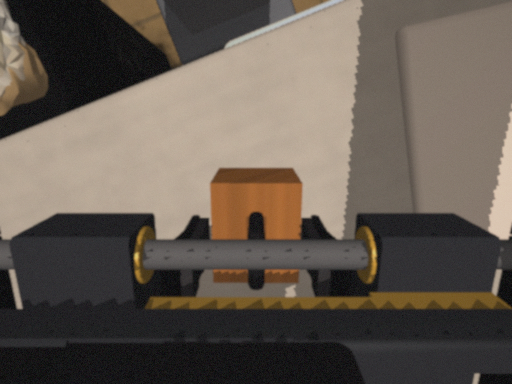

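The key's grip sits centred between the jaws, at column 257. Closing.

Emit:
{"method": "play_rows", "body": {"motion": [[[0,0,0,0,0,0],[0,0,0,0,0,0],[0,0,0,0,0,0],[0,0,0,0,0,0],[0,0,0,0,0,0],[0,0,0,0,0,0],[0,0,0,0,0,0]]], "fingers": 0}}

```text
time_s: 12.13
position: [0.4241, -0.0449, 0.0685]
tcp_rot: [[-0.937, 0.35, 0.0], [0.35, 0.937, -0.0], [-0.001, 0.0, -1.0]]
force: [0.6, 1.0, -0.4]
opening: 0.128
grasp_force: 0.0
```

Emit:
{"method": "play_rows", "body": {"motion": [[[0,0,-0.02,0,0,0],[0,0,-0.05,0,0,0],[0,0,-0.09,0,0,0],[0,0,-0.13,0,0,0],[0,0,-0.13,0,0,0],[0,0,-0.13,0,0,0]]]}}

```text
time_s: 12.63
position: [0.4253, -0.0453, 0.2004]
tcp_rot: [[-0.937, 0.35, 0.006], [0.35, 0.937, -0.002], [-0.006, -0.0, -1.0]]
force: [-0.1, -0.5, -0.2]
opening: 0.087
grasp_force: 30.0
```

Run:
```python
from h import *
s=bot.read_state();print(s['position'],s['opening'],s['joint_positions'])
# want keyhole (wrist est ~ (.462,-.369)) at tool +x 0.05 from TCP: yaw 82 -> tool x at 172deg
K=np.array([.462,-.370]);a=np.radians(172)
tgt=K-.05*np.array([np.cos(a),np.sin(a)]);print(tgt)
rel((.39,-.2,.225),82);rel((*tgt,.222),82)
```

```text
[ 0.4253 -0.0453  0.2004] 0.08652539892842566 [-21.118   18.7501 112.0031   0.0009  48.8903 -90.6347]
[ 0.5115 -0.377 ]
row [-0.0212, -0.1573, -0.0245] [-0.04, 0.35, -12.48]
row [-0.197, -0.2805, -0.0204] [-0.04, 0.35, -12.48]
```

Emit:
{"method": "play_rows", "body": {"motion": [[[-0.005,-0.04,-0.02,0,0,-4],[-0.012,-0.08,-0.02,0,0,-8],[-0.02,-0.12,-0.02,0,0,-12.5],[-0.035,-0.155,-0.02,0,0,-12.5],[-0.06,-0.185,-0.02,0,0,-12.5],[-0.09,-0.21,-0.02,0,0,-12.5],[-0.12,-0.23,-0.02,0,0,-12.5],[-0.15,-0.25,-0.02,0,0,-12.5]]]}}

```text
time_s: 13.3
position: [0.4762, -0.3327, 0.2157]
tcp_rot: [[-0.99, 0.141, -0.003], [0.141, 0.99, 0.004], [0.004, 0.003, -1.0]]
force: [0.5, 0.4, -0.3]
opening: 0.089
grasp_force: 30.0
```

Run:
```python
from h import *
rel((.5115,-.377,.222),82)
```

```text
row [-0.0411, -0.0389, -0.0065] [0.17, -0.22, -0.1]
```

Emit:
{"method": "play_rows", "body": {"motion": [[[-0.025,-0.025,-0.006,0,0,0],[-0.041,-0.039,-0.006,0,0,0],[-0.041,-0.039,-0.006,0,0,0],[-0.041,-0.039,-0.006,0,0,0],[-0.041,-0.039,-0.006,0,0,0],[-0.041,-0.039,-0.006,0,0,0]]]}}

```text
time_s: 13.8
position: [0.5108, -0.3741, 0.2228]
tcp_rot: [[-0.99, 0.139, -0.003], [0.139, 0.99, 0.003], [0.003, 0.003, -1.0]]
force: [0.2, 1.0, -0.1]
opening: 0.092
grasp_force: 30.0
```

Run:
```python
from h import *
d=imaging.capture('wrist');t=imaging.capture('top');s=bot.read_state();tc=np.array(s['position']);R=np.array(s['tcp_rot']);print(tc,R)
f=cv2.resize(d['frame'],None,fx=1.5,fy=1.5,interpolation=cv2.INTER_CUBIC)
print('keyhole pred',w2px(d,(.462,-.37,.062))*1.5)
for x in(-.008,.008):
  for z in (.04,.062):
    print('blade',x,z,w2px(d,tc+R@np.array([x,0,z]))*1.5)
cv2.imwrite('pics/w6.png',f[:,:,::-1])
```

```text
[ 0.5113 -0.3745  0.2238] [[-0.9904  0.1385 -0.0014]
 [ 0.1385  0.9904  0.0015]
 [ 0.0016  0.0013 -1.    ]]
keyhole pred [376.7991 191.7642]
blade -0.008 0.04 [380.5493 349.5593]
blade -0.008 0.062 [380.6884 331.2429]
blade 0.008 0.04 [380.4555 312.8808]
blade 0.008 0.062 [380.6065 297.8692]
```

View pics/w6.png

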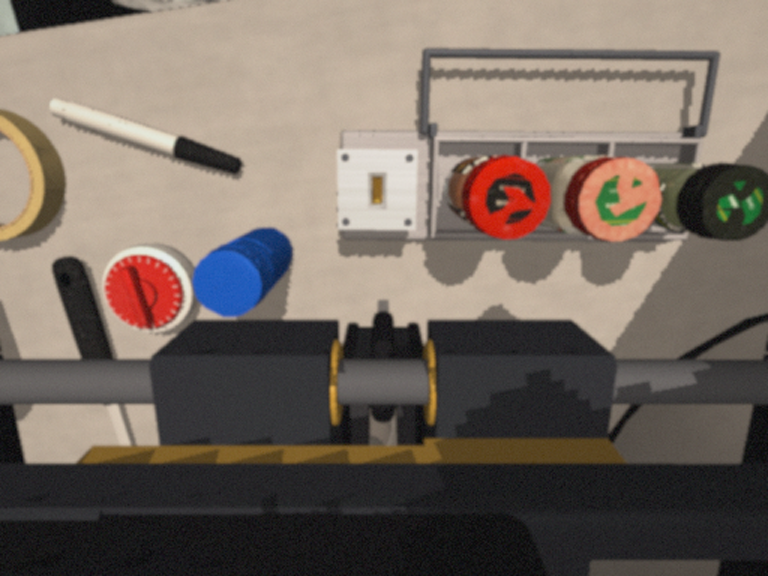

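```bash
cat > kh.py <<'E'
from h import *
d=imaging.capture('wrist');s=bot.read_state();tc=np.array(s['position']);R=np.array(s['tcp_rot'])
f=d['frame'].astype(int);c0=w2px(d,(.462,-.3695,.062)).astype(int)
g=f.sum(2);w=(g<480).astype(np.uint8);m=np.zeros_like(w);m[c0[1]-16:c0[1]+16,c0[0]-14:c0[0]+14]=1;w*=m
n,l,st,c=cv2.connectedComponentsWithStats(w);i=min(range(1,n),key=lambda k:np.linalg.norm(c[k]-c0)-st[k,4]*.05);print(st[i],c[i])
p=px2w(d,c[i],.062);print('keyhole',p,'tool',R.T@(p-tc),'tcp',tc)
# post edges: white plate angle
m=((g>600)).astype(np.uint8);n2,l2,s2,_=cv2.connectedComponentsWithStats(m);k=l2[c0[1]+12,c0[0]+15]
ys,xs=np.nonzero(l2==k);print(s2[k],cv2.minAreaRect(np.column_stack([xs,ys]).astype(np.float32)))
tg=p-R@np.array([.0015,.0011,0]);print('tcp target',tg)
rel((tg[0],tg[1],.145),82)
E
python3 kh.py
```

```text
[248 115   9  20 175] [251.8857 124.2857]
keyhole [ 0.4596 -0.3696  0.062 ] tool [ 0.052  -0.0022  0.1621] tcp [ 0.5115 -0.3748  0.2241]
[ 225   98   54   55 2313] ((251.5, 125.0), (54.0, 53.0), 90.0)
tcp target [ 0.4609 -0.3709  0.062 ]
row [0.0506, -0.0033, 0.0791] [0.04, -0.05, 0.03]
```

Emit:
{"method": "play_rows", "body": {"motion": [[[0.025,-0.0033,0.02,0,0,0],[0.05,-0.0033,0.05,0,0,0],[0.05,-0.0033,0.075,0,0,0],[0.05,-0.0033,0.079,0,0,0],[0.05,-0.0033,0.079,0,0,0],[0.05,-0.0033,0.079,0,0,0],[0.05,-0.0033,0.079,0,0,0],[0.05,-0.0033,0.079,0,0,0]]]}}

```text
time_s: 14.62
position: [0.4636, -0.3732, 0.147]
tcp_rot: [[-0.99, 0.138, 0.003], [0.138, 0.99, -0.003], [-0.003, -0.003, -1.0]]
force: [-0.3, -0.1, -1.7]
opening: 0.088
grasp_force: 30.0
```

Run:
```python
from h import *
d=imaging.capture('wrist');s=bot.read_state();tc=np.array(s['position']);print(tc,s['force'])
f=cv2.resize(d['frame'][110:290,180:330],None,fx=3.2,fy=3.2,interpolation=cv2.INTER_CUBIC)
cv2.imwrite('pics/w7.png',f[:,:,::-1]); rel((.4613,-.371,.145),82)
print(w2px(d,(.46,-.3698,.062)))
```

```text
[ 0.4634 -0.373   0.1468] [ 0.1773 -0.0532  0.2428]
row [0.0023, 0.0017, 0.0018] [-0.14, 0.16, 0.04]
[258.5723 193.531 ]
```

View pics/w7.png

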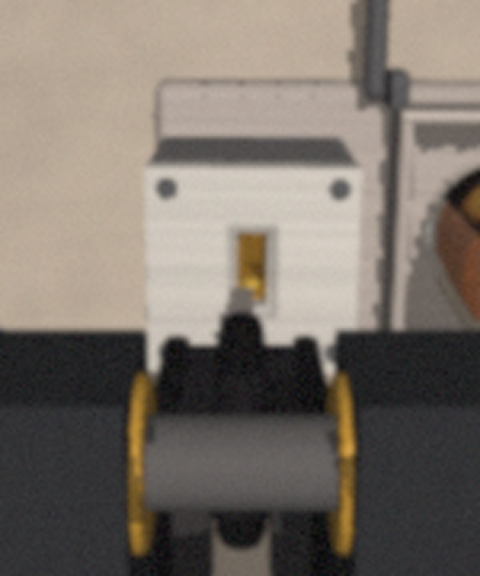

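Slot at crop (252,265) and blade at (241,300): the key still has to go about 2 mm along tool +x and +y. I'll correct that and lower to just above the slot.

Emit:
{"method": "play_rows", "body": {"motion": [[[0.0022,0.0022,0.003,0,0,0],[0.0022,0.0022,0.006,0,0,0],[0.0022,0.0022,0.01,0,0,0],[0.0022,0.0022,0.012,0,0,0],[0.0022,0.0022,0.012,0,0,0],[0.0022,0.0022,0.012,0,0,0]]]}}

```text
time_s: 15.17
position: [0.4602, -0.3696, 0.1328]
tcp_rot: [[-0.99, 0.139, -0.0], [0.139, 0.99, 0.001], [0.001, 0.0, -1.0]]
force: [0.3, 0.7, -1.0]
opening: 0.092
grasp_force: 30.0
```

Run:
```python
from h import *
d=imaging.capture('wrist');s=bot.read_state();tc=np.array(s['position']);R=np.array(s['tcp_rot']);print(tc,s['force'])
f=cv2.resize(d['frame'][150:220,225:290],None,fx=8,fy=8,interpolation=cv2.INTER_CUBIC)
cv2.imwrite('pics/w8.png',f[:,:,::-1]); rel((.4613,-.371,.11),82)
p=w2px(d,(.46,-.3697,.062));print('slot',(p-[225,150])*8)
```

```text
[ 0.4603 -0.3697  0.133 ] [-1.1286  0.0259  0.0082]
row [-0.0012, -0.0011, 0.023] [0.01, -0.01, 0.0]
slot [233.785  435.3041]
```

View pics/w8.png

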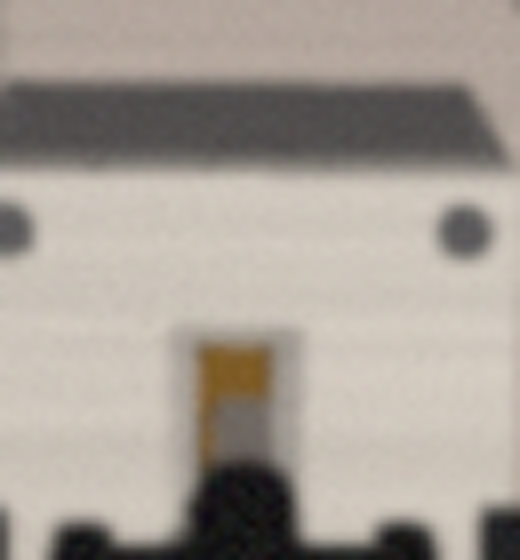

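Emit:
{"method": "play_rows", "body": {"motion": [[[-0.0006,-0.0008,0.002,0,0,0],[-0.0006,-0.0008,0.005,0,0,0],[-0.0006,-0.0008,0.008,0,0,0],[-0.0006,-0.0008,0.011,0,0,0],[-0.0006,-0.0008,0.014,0,0,0],[-0.0006,-0.0008,0.016,0,0,0],[-0.0006,-0.0008,0.016,0,0,0]]]}}

```text
time_s: 15.8
position: [0.46, -0.3699, 0.1162]
tcp_rot: [[-0.99, 0.139, -0.002], [0.139, 0.99, 0.002], [0.002, 0.001, -1.0]]
force: [-1.7, 0.2, -0.8]
opening: 0.089
grasp_force: 30.0
```

Emit:
{"method": "play_rows", "body": {"motion": [[[0,0,0.002,0,0,0],[0,0,0.004,0,0,0],[0,0,0.006,0,0,0],[0,0,0.008,0,0,0],[0,0,0.01,0,0,0],[0,0,0.01,0,0,0]]]}}

```text
time_s: 16.3
position: [0.4592, -0.3698, 0.1066]
tcp_rot: [[-0.99, 0.138, -0.004], [0.138, 0.99, 0.002], [0.004, 0.001, -1.0]]
force: [-5.1, 1.2, -2.4]
opening: 0.087
grasp_force: 30.0
```

Emit:
{"method": "play_rows", "body": {"motion": [[[0,0,0.002,0,0,0],[0,0,0.004,0,0,0],[0,0,0.006,0,0,0],[0,0,0.008,0,0,0],[0,0,0.008,0,0,0]]]}}

```text
time_s: 16.72
position: [0.46, -0.3701, 0.0985]
tcp_rot: [[-0.99, 0.139, -0.002], [0.139, 0.99, 0.001], [0.002, 0.001, -1.0]]
force: [-4.7, 0.6, -1.7]
opening: 0.086
grasp_force: 30.0
```

Emit:
{"method": "play_rows", "body": {"motion": [[[0.001,0,0,0,0,0],[0.001,0,0.002,0,0,0],[0.001,0,0.004,0,0,0],[0.001,0,0.006,0,0,0],[0.001,0,0.006,0,0,0]]]}}

```text
time_s: 17.13
position: [0.4597, -0.3705, 0.0928]
tcp_rot: [[-0.99, 0.139, 0.0], [0.139, 0.99, -0.0], [-0.0, -0.0, -1.0]]
force: [-4.8, 0.5, -1.2]
opening: 0.089
grasp_force: 30.0
```

Emit:
{"method": "play_rows", "body": {"motion": [[[0,0,0.002,0,0,0],[0,0,0.004,0,0,0],[0,0,0.004,0,0,0]]]}}

```text
time_s: 17.38
position: [0.4598, -0.3706, 0.0907]
tcp_rot: [[-0.99, 0.139, 0.0], [0.139, 0.99, -0.0], [-0.0, -0.0, -1.0]]
force: [-5.0, 1.8, 12.8]
opening: 0.087
grasp_force: 30.0
```

Emit:
{"method": "play_rows", "body": {"motion": [[[0.001,0,0.001,0,0,0],[0.001,0,0.002,0,0,0],[0.001,0,0.002,0,0,0],[0.001,0,0.002,0,0,0]]]}}

```text
time_s: 17.72
position: [0.4597, -0.3706, 0.0907]
tcp_rot: [[-0.99, 0.139, 0.002], [0.139, 0.99, -0.002], [-0.003, -0.001, -1.0]]
force: [-7.3, 4.9, 22.2]
opening: 0.089
grasp_force: 30.0
```

Run:
```python
from h import *
d=imaging.capture('wrist');s=bot.read_state();tc=np.array(s['position']);R=np.array(s['tcp_rot']);print(tc,s['force'])
f=cv2.resize(d['frame'][150:310,200:310],None,fx=3.7,fy=3.7,interpolation=cv2.INTER_CUBIC)
e=imaging.capture('scene');u=w2px(e,(.46,-.37,.08)).astype(int);print(u)
g=cv2.resize(e['frame'][u[1]-30:u[1]+30,u[0]-30:u[0]+30],(592,592),interpolation=cv2.INTER_CUBIC)
o=np.hstack([f,g])[:,:800];o=cv2.resize(o,(min(800,o.shape[1]),592));cv2.imwrite('pics/w9.png',o[:,:,::-1])
K=np.array([.46,-.37,0]);
for x in(.015,-.015):
  for z in(.062,.067,.072,.096,.101): print(x,z,(w2px(d,K+[0,0,z]+R@[x,0,0])-[200,150])*3.7)
```

```text
[ 0.4597 -0.3706  0.0906] [-5.7259  4.9529 21.2817]
[303 167]
0.015 0.062 [205.1033 191.1874]
0.015 0.067 [205.0869 200.8541]
0.015 0.072 [205.0696 211.0652]
0.015 0.096 [204.971  269.3324]
0.015 0.101 [204.9464 283.8405]
-0.015 0.062 [205.2647 369.2643]
-0.015 0.067 [205.2533 383.2204]
-0.015 0.072 [205.2412 397.9298]
-0.015 0.096 [205.1728 481.231 ]
-0.015 0.101 [205.1559 501.8059]
```

View pics/w9.png

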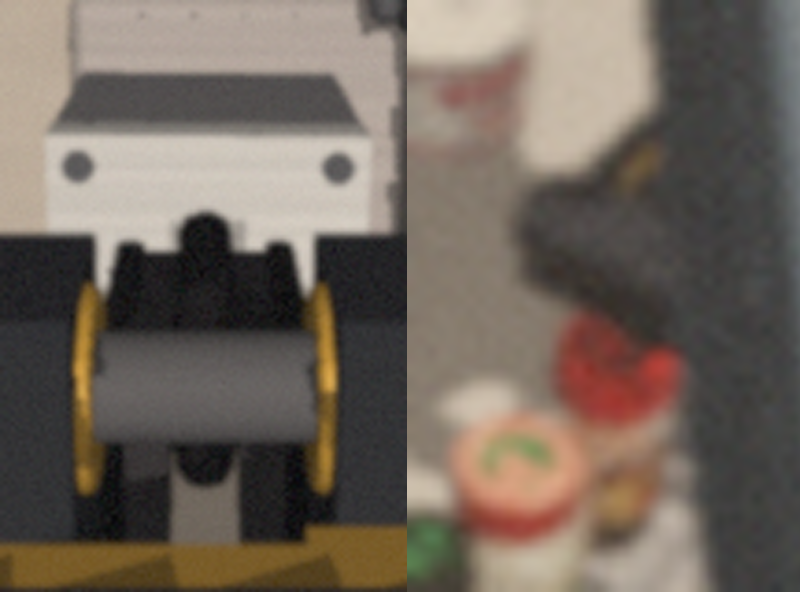

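The grip's lower edge looks seated on the lock top, and the TCP didn't move between 13 and 22 N, so I take the key as home. I'll ease the side load and start the turn.

Emit:
{"method": "play_rows", "body": {"motion": [[[0.0012,0.0008,-0.002,0,0,0],[0.0012,0.0008,-0.002,0,0,0],[0.001,0.0009,-0.002,0,0,5],[0.001,0.001,-0.002,0,0,10],[0.0009,0.0011,-0.002,0,0,15],[0.0008,0.0012,-0.002,0,0,20],[0.0008,0.0012,-0.002,0,0,20]]]}}

```text
time_s: 18.4
position: [0.4596, -0.3697, 0.0908]
tcp_rot: [[-0.881, 0.472, 0.003], [0.472, 0.882, -0.002], [-0.004, -0.0, -1.0]]
force: [-2.6, 2.4, 11.2]
opening: 0.089
grasp_force: 30.0
```

Run:
```python
from h import *
s=bot.read_state();R=np.array(s['tcp_rot']);print(s['position'],s['force'],s['moment'],np.degrees(np.arctan2(R[1,1],R[0,1])))
```

```text
[ 0.4596 -0.3697  0.0908] [-2.6353  2.3656 11.1738] [ 0.492   0.3581 -0.0316] 61.824184104986244
```

Emit:
{"method": "play_rows", "body": {"motion": [[[0,0,0,0,0,6],[0,0,0,0,0,12],[0,0,0,0,0,18],[0,0,0,0,0,24],[0,0,0,0,0,30],[0,0,0,0,0,36],[0,0,0,0,0,40],[0,0,0,0,0,40]]]}}

```text
time_s: 19.07
position: [0.4603, -0.3692, 0.0908]
tcp_rot: [[-0.372, 0.928, 0.004], [0.928, 0.372, -0.002], [-0.003, 0.003, -1.0]]
force: [-1.2, 4.2, 11.8]
opening: 0.088
grasp_force: 30.0
```

Run:
```python
from h import *
s=bot.read_state();R=np.array(s['tcp_rot']);print(s['position'],s['force'],s['moment'],np.degrees(np.arctan2(R[1,1],R[0,1])))
```

```text
[ 0.4603 -0.3692  0.0908] [-1.2214  4.1594 11.8356] [0.6897 0.0194 0.0263] 21.83875860612704
```

Emit:
{"method": "play_rows", "body": {"motion": [[[0.0006,0.0003,0,0,0,6],[0.0006,0.0003,0,0,0,12],[0.0006,0.0003,0,0,0,18],[0.0006,0.0003,0,0,0,24],[0.0006,0.0003,0,0,0,28],[0.0006,0.0003,0,0,0,32],[0.0006,0.0003,0,0,0,35],[0.0006,0.0003,0,0,0,35]]]}}

```text
time_s: 19.73
position: [0.461, -0.369, 0.0908]
tcp_rot: [[0.227, 0.974, 0.006], [0.974, -0.227, -0.003], [-0.001, 0.006, -1.0]]
force: [1.9, 3.5, 10.6]
opening: 0.091
grasp_force: 30.0
```

Run:
```python
from h import *
s=bot.read_state();R=np.array(s['tcp_rot']);print(s['position'],s['force'],s['moment'],np.degrees(np.arctan2(R[1,1],R[0,1])),s['grasp_force'])
d=imaging.capture('wrist');t=imaging.capture('top');e=imaging.capture('scene')
g=e['frame'][150:230,240:340];h=t['frame'][195:260,230:345]
cv2.imwrite('pics/w10.png',np.hstack([cv2.resize(d['frame'],(460,345)),np.vstack([cv2.resize(g,(340,272)),cv2.resize(h,(340,192))])[:345]] )[:,:,::-1] if 0 else np.vstack([np.hstack([cv2.resize(g,(375,300),interpolation=2),cv2.resize(d['frame'],(400,300))]),cv2.resize(h,(775,290),interpolation=2)])[:,:,::-1])
```

```text
[ 0.461  -0.369   0.0908] [ 1.9025  3.4795 10.5791] [ 0.4826 -0.0883  0.0891] -13.124041085828846 30.002732500433922
```

View pics/w10.png

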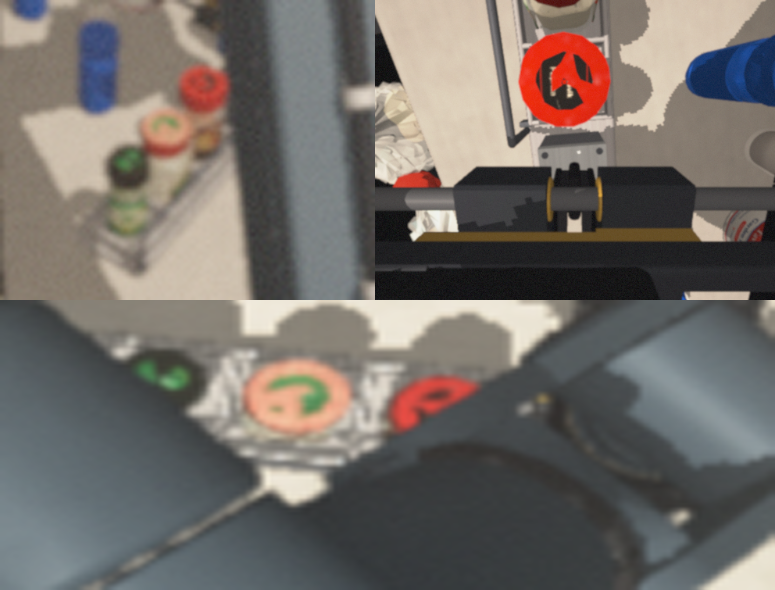

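Run:
```python
from h import *
d=imaging.capture('wrist')
a=np.radians(-8.1);ex=np.array([np.cos(a),np.sin(a),0]);ey=np.array([-np.sin(a),np.cos(a),0]);O=np.array([.4608,-.3702,0])+.1*ey
for A in(0,60,75,90):
  r=np.radians(A);print(A,[w2px(d,O+(-.04-.05*np.cos(r))*ex+y*ey+[0,0,.02+.05*np.sin(r)]).round().tolist() for y in(-.065,-.03,.0,.03)])
f=d['frame'][:,:250];g=cv2.cvtColor(f,cv2.COLOR_RGB2GRAY)
for y in(10,40,80,120,160): print(y,[int(x) for x in np.nonzero(g[y,120:210]<105)[0]+120])
```

```text
0 [[121.0, 170.0], [111.0, 118.0], [101.0, 70.0], [91.0, 19.0]]
60 [[134.0, 181.0], [122.0, 117.0], [110.0, 57.0], [98.0, -10.0]]
75 [[152.0, 181.0], [141.0, 115.0], [130.0, 53.0], [118.0, -16.0]]
90 [[175.0, 180.0], [165.0, 113.0], [155.0, 50.0], [144.0, -20.0]]
10 [149, 150, 151, 152, 153, 154, 155, 184, 185, 186, 187, 188, 189]
40 [154, 155, 156, 157, 158, 159, 188, 189, 190, 191, 192]
80 [160, 161, 162, 163, 164, 165, 190, 191, 192, 193, 194, 195, 196, 197, 198, 199, 200, 201, 202, 203, 204, 205, 206, 207, 208, 209]
120 [166, 167, 168, 169, 170, 189, 190, 191, 192, 193, 194, 195, 196, 197, 198, 199, 200, 201, 202, 203, 204, 205, 206, 207, 208, 209]
160 [172, 173, 174, 175, 176]
```

The wrist image matches the gate standing at about 90°: the bar is at columns 157, 168 and 174 on rows 40, 120 and 160. The grip force is 30 N, so I'm handing in.

```bash
python3 -c "
from rig import bot
print(bot.hand_in())"
```

```text
the job is handed in; nothing more can be done
None
```

The job is handed in, no verdict came back: jar_c stands in the middle bay, the key looks fully home and was turned 95° (lock stop at 90°), the gate measures about 90° in the wrist image, and the fingers still hold the key at 30 N.

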